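# Return the grinding pebbles to their lidded bin

### The job

Press the bin's sprung lever down until its detent holds it and the lid stays open by itself, then pick up the dipper by its handle and pour all seven ceramic pebbles into the bin. Stand the empty dipper back upright on the bench and leave the lever latched; leave the other things on the bench where they are.

Things in the scene. Friction and masses are not known exactly. Their poses are not given: they have to be found in the camera images.
- lever (a joint): angle (rad) of the sprung lever that opens the bin's lid: 0 = up at rest (lid shut), grows as its pad is pressed down, hard stop 0.66. Let go before about 0.37 it springs back to 0; past that it is drawn by itself into a detent at about 0.58, which holds it with the lid open. The press takes up to about 14 N at the pad, most at about a quarter of the travel
- lever_pad (a point): centre of the top face of the lever's black pad (44 x 34 x 10 mm) on the lever's free end, 140 mm from its pivot and 5 mm above the lever's middle line, in front of the bin (robot side), towards its left (+y) edge. At rest about 155 mm above the bench, slanting 0.33 rad; in the detent about 75 mm above it. It swings in a vertical plane along the bin's x axis
- lever_pivot (a point): the lever's pivot axis (along the bin's y axis), 105 mm above the bench, in the dark case on the bin's left side
- bin: fixed grey sheet-steel bin, 170 (x) x 180 (y) x 130 mm tall, walls 4 mm, with a dark gear case 34 mm wide, 135 mm tall on its +y side; origin: centre of its underside, z up; its front (-x) faces roughly towards the robot. The flat steel lid, hinged on the far (+x) rim, is driven by the lever; held open it stands about 93 degrees up, 170 mm above the rim
- bin_mouth (a point): centre of the bin's mouth, level with the rim, 130 mm above the bench
- dipper: loose dipper, about 0.14 kg: flared aluminium bowl (base 80, rim 116 mm across, 60 mm tall, wall 4, floor 5 mm) with a straight round wooden handle, 18 mm thick, level along the dipper's own -x axis, 50 mm above the bench, wood from 62 to 177 mm from the bowl's centre; origin: centre of the bowl's underside, z up. It empties when tipped 85 degrees about its handle
- dipper_grip (a point): point on the axis of the dipper's handle, 90 mm from the bowl's centre: a good place to grip it across the handle
- pebble1_center (a point): centre of grinding pebble 1 of 7: a white ceramic ball, 22 mm across, 16 g; all seven start in the dipper's bowl
- pebble2_center (a point): centre of grinding pebble 2 of 7: a white ceramic ball, 22 mm across, 16 g; all seven start in the dipper's bowl
- pebble3_center (a point): centre of grinding pebble 3 of 7: a white ceramic ball, 22 mm across, 16 g; all seven start in the dipper's bowl
- pebble4_center (a point): centre of grinding pebble 4 of 7: a white ceramic ball, 22 mm across, 16 g; all seven start in the dipper's bowl
- pebble5_center (a point): centre of grinding pebble 5 of 7: a white ceramic ball, 22 mm across, 16 g; all seven start in the dipper's bowl
- pebble6_center (a point): centre of grinding pebble 6 of 7: a white ceramic ball, 22 mm across, 16 g; all seven start in the dipper's bowl
- pebble7_center (a point): centre of grinding pebble 7 of 7: a white ceramic ball, 22 mm across, 16 g; all seven start in the dipper's bowl
- beaker1: terracotta beaker, open, 80 mm across the rim, 100 mm tall: a bystander, to be left alone; origin: centre of its underside as it stands or lies
- beaker2: terracotta beaker, open, 84 mm across the rim, 110 mm tall: a bystander, to be left alone; origin: centre of its underside as it stands or lies
- glaze_jar: closed glaze jar with a black cap, 66 mm across, 90 mm tall: a bystander, to be left alone; origin: centre of its underside as it stands or lies
- brush: glazing brush lying flat, 180 mm long: a bystander, to be left alone; origin: centre of its underside as it stands or lies
- spatula: dark wooden spatula lying flat, 200 mm long: a bystander, to be left alone; origin: centre of its underside as it stands or lies
- cone_weight: terracotta weight with a knob, 90 mm across, 70 mm tall: a bystander, to be left alone; origin: centre of its underside as it stands or lies
There are look-alikes about, which are no part of the job. What is shaped like the dipper but orange or pink is not meant.

How it is judged:
On the way, in this order (a step that is already met when the one before it is completed fails the run):
1. the lever is pressed down into its detent and the lid is open (value of joint lever above 0.5 rad), for 0.3 s.
2. all seven pebbles are in the bin with the lever still down (value of joint lever above 0.5 rad and x of pebble1_center in the frame of bin between -0.085 and 0.085 m and y of pebble1_center in the frame of bin between -0.09 and 0.09 m and z of pebble1_center in the frame of bin between 0 and 0.1 m and x of pebble2_center in the frame of bin between -0.085 and 0.085 m and y of pebble2_center in the frame of bin between -0.09 and 0.09 m and z of pebble2_center in the frame of bin between 0 and 0.1 m and x of pebble3_center in the frame of bin between -0.085 and 0.085 m and y of pebble3_center in the frame of bin between -0.09 and 0.09 m and z of pebble3_center in the frame of bin between 0 and 0.1 m and x of pebble4_center in the frame of bin between -0.085 and 0.085 m and y of pebble4_center in the frame of bin between -0.09 and 0.09 m and z of pebble4_center in the frame of bin between 0 and 0.1 m and x of pebble5_center in the frame of bin between -0.085 and 0.085 m and y of pebble5_center in the frame of bin between -0.09 and 0.09 m and z of pebble5_center in the frame of bin between 0 and 0.1 m and x of pebble6_center in the frame of bin between -0.085 and 0.085 m and y of pebble6_center in the frame of bin between -0.09 and 0.09 m and z of pebble6_center in the frame of bin between 0 and 0.1 m and x of pebble7_center in the frame of bin between -0.085 and 0.085 m and y of pebble7_center in the frame of bin between -0.09 and 0.09 m and z of pebble7_center in the frame of bin between 0 and 0.1 m), for 0.2 s.
At the end, for the whole second after the job is handed in: The lever is held by its detent (joint above 0.50 rad), all seven pebbles lie inside the bin (centres within its walls and below 100 mm), and the dipper stands upright (within 0.12 rad) and at rest on the bench (underside within 8 mm of it), released (all of step 2 and angle between dipper's own z axis and vertical below 0.12 rad and height (world z) of dipper between -0.005 and 0.008 m and linear speed of dipper below 0.03 m/s and angular speed of dipper below 0.3 rad/s); the robot touches nothing.
It fails at once if a beaker, the jar, the brush, the spatula or the weight is pushed more than 40 mm from its place (distance of any of beaker1, beaker2, glaze_jar, brush, spatula, cone_weight from where it was at the start of the episode above 0.04 m).
It fails at once if a beaker, the jar or the weight is knocked over (angle between any of beaker1, beaker2, glaze_jar, cone_weight's own z axis and vertical above 0.6 rad).
It also fails if it takes over 72 s, if anything falls off the work surface, if the arm or the gripper's body presses on something with over 40 N, if the wrist force passes 120 N, or if a joint passes its speed limit or range.

### The arm

A 6-joint arm with a two-finger parallel gripper is mounted at the origin on the work surface. World frame = base frame: x ahead of the robot, y to its left, z up, the work surface at z = 0. Lengths are in m, angles in rad, forces in N, time in s.
With the tool pointing down it reaches from about 0.325 to 0.775 m from the base axis. Payload 5.5 kg.
Tool frame: the origin (TCP) lies between the finger pads; the fingertips stand 8 mm ahead of it and the grasp point (between the pads) lies 11 mm behind it (tcp_to_tips is the distance from the TCP to the fingertips, in m); z points along the fingers, y is the direction in which the jaws open and shut (so a half turn about z gives the same grasp; the last joint's range is limited). The gripper opens to 88 mm and grips with 3 to 60 N. Pads are 20 mm wide; open, the fingers measure 115 mm over their backs; the gripper's body (75 mm by 178 mm) begins 61 mm behind the grasp point.
Start: joints at [1.152, 0.091, 1.231, -0, 1.82, -0.057], TCP at [0.212, 0.561, 0.231] pointing down, gripper open.
Joint ranges: [-2.87, 2.87], [-0.86, 2.18], [0.17, 2.46], [-1.51, 4.65], [0.06, 2.69], [-2.65, 2.65]. Speed limits (rad/s): [2.57, 2.57, 3.01, 3.14, 3.14, 3.14].

### API

Orientations are given as a unit quaternion [w, x, y, z].
In Python, from bench import * gives the robot as it stands. Calls block until the motion is done:
- move_to(position, orientation): joint-space move of the TCP to a pose.
- move_l(position, speed=0.15, orientation=None): straight line of the TCP; orientation=None keeps the orientation; speed is the mean speed in m/s.
- movej(angles): joint-space move.
- gripper_open() and close(): open the fingers fully, or close them until they stop; the grip force is fixed at half the most.
- hold(seconds).
- inverse_kinematics(position, orientation): joint angles nearest the present ones, or None.
- state(): the state.
- get_image(name): name is "scene" or "top"; returns a dict with "frame" (400x640x3 uint8, blue, green, red), "depth" (400x640 float32, m along the optical axis (not along the pixel's ray), 0 where there is no reading), "camera_matrix" (3x3 intrinsics, pixels), "k1" (the pictures are not rectified: a ray, as slopes to the right and down, at radius r is drawn at 1 + k1 r^2 times it, then the intrinsics apply), "view" (4x4, takes a point from world to camera coordinates). Camera axes: x right, y up, looking along -z (the intrinsics and any distortion apply to the point x, -y, -z); pixel columns grow to the right and rows downward; lengths in m; the calibration is good to about 2 mm. A picture is of the moment at which its call begins.
A pose or a line that the arm cannot do raises IKError and nothing moves.
- job_done(): hands the job in, once; it reports no verdict.
The state is a dict: "time": time; "joint_pos": joint angles; "dq": joint speeds; "joint_torque": joint torques, N m; "ee_pos": TCP position; "ee_rot": TCP orientation; "ft_force": force on the tool from outside, world axes, zero at the start; "moment": the same for the moment, N m; "finger_gap": finger opening in m.
Only numpy, scipy, OpenCV 4.12 (cv2) and the standard library are available. Lean on these libraries where they do the work, as an engineer would, in place of code of your own. Each camera call takes 0.05 s, during which the arm holds its last target. There are 200 camera calls.

## Working session

There is one attempt and no reset: what is moved stays moved. The work goes in short steps, each a Python script; the robot and the scene stay as the last script left them, time stands still between calls to the robot, and variables do not carry over. Pictures are saved under pics/ and viewed, about 8 in all and at most 12, crops included, and the job is handed in when it is done.

```bash
ls; mkdir -p pics
cat > h.py <<'E'
from bench import *
import numpy as np, cv2
def cloud(im):
    """world xyz per pixel from depth"""
    K=im["camera_matrix"];k1=im["k1"];V=np.array(im["view"])
    h,w=im["depth"].shape
    u,v=np.meshgrid(np.arange(w),np.arange(h))
    p=np.stack([u,v],-1).reshape(-1,1,2).astype(np.float64)
    s=cv2.undistortPoints(p,np.array(K,float),np.array([k1,0,0,0],float)).reshape(h,w,2)
    d=im["depth"]
    c=np.stack([s[...,0]*d,-s[...,1]*d,-d,np.ones_like(d)],-1)
    P=c@np.linalg.inv(V).T
    P=P[...,:3]; P[d<=0]=np.nan
    return P
E
python3 - <<'E'
from h import *
for n in("scene","top"):
    im=get_image(n); cv2.imwrite(f"pics/{n}0.png",im["frame"]); np.savez(f"{n}0.npz",**{k:np.array(v) for k,v in im.items()})
    print(n,im["k1"],np.linalg.inv(im["view"])[:3,3].round(3)); print((im["depth"]>0).mean())
s=state();print(s["ee_rot"],s["ft_force"],s["finger_gap"],s["time"])
E
```

```text
pics
scene -0.09159646158227848 [ 1.287 -0.503  1.36 ]
0.996
top -0.011547084793410833 [0.273 0.02  1.346]
0.99593359375
[-2.00012884e-04  1.79875076e-01  9.83689084e-01 -8.38522379e-04] [-0.18136703 -0.62048085 -0.09619504] 0.0875699620304706 0.1
```

View pics/scene0.png

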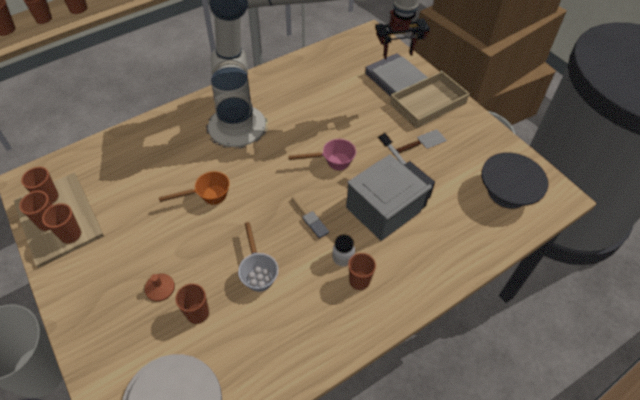

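View pics/top0.png

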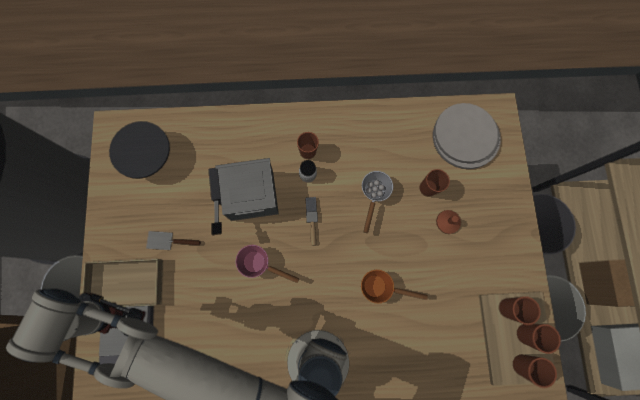

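The scene view shows the grey dipper with pebbles at (258,272), the bin at (388,195) and the lever pad at (386,139). In the top view they are at (377,187), (247,188) and (216,228). The pink and orange dippers are decoys.

Run:
```python
from h import *
for n,pad,bowl,han,binr in(("scene",(376,130,396,146),(236,252,282,296),(240,220,262,258),(340,150,440,240)),("top",(208,220,224,238),(358,168,398,206),(360,200,380,236),(205,152,285,222))):
    im=dict(np.load(n+"0.npz")); P=cloud(im); f=im["frame"]; hsv=cv2.cvtColor(f,cv2.COLOR_BGR2HSV)
    def sub(b): s=np.s_[b[1]:b[3],b[0]:b[2]]; return P[s].reshape(-1,3),hsv[s].reshape(-1,3)
    p,h=sub(pad); m=(h[:,2]<60)&(p[:,2]>.06); q=p[m]; print(n,"pad",m.sum(),np.median(q,0).round(4),q.min(0).round(3),q.max(0).round(3))
    p,h=sub(bowl); m=(p[:,2]>.054)&(p[:,2]<.075)&(h[:,1]<90); q=p[m]
    A=np.c_[2*q[:,:2],np.ones(len(q))]; c=np.linalg.lstsq(A,(q[:,:2]**2).sum(1),rcond=None)[0]
    print("rim",m.sum(),c[:2].round(4),np.sqrt(c[2]+c[0]**2+c[1]**2).round(4),np.median(q[:,2]).round(4), "extent mid",((q.min(0)+q.max(0))/2).round(4),np.ptp(q,axis=0).round(3))
    p,h=sub(han); m=(p[:,2]>.035)&(p[:,2]<.075)&(h[:,1]>90); q=p[m]
    mu=q.mean(0); U=np.linalg.svd(q-mu)[2][0]; t=(q-mu)@U; print("handle",m.sum(),mu.round(4),U.round(3),t.min().round(3),t.max().round(3),q[:,2].max().round(4))
    p,h=sub(binr); m=(p[:,2]>.12)&(p[:,2]<.145); q=p[m]
    r=cv2.minAreaRect((q[:,:2]*1000).astype(np.float32)); print("bin",m.sum(),r,np.median(q[:,2]).round(4))
    for lo,hi in((.122,.1335),(.1335,.141)):
        qq=q[(q[:,2]>lo)&(q[:,2]<hi)]; print(lo,len(qq),cv2.minAreaRect((qq[:,:2]*1000).astype(np.float32)),qq.min(0).round(3),qq.max(0).round(3))
```

```text
scene pad 81 [0.4642 0.315  0.1538] [0.445 0.302 0.144] [0.486 0.33  0.165]
rim 206 [ 0.607 -0.246] 0.0546 0.0586 extent mid [ 0.6039 -0.2455  0.0614] [0.118 0.113 0.015]
handle 182 [ 0.4941 -0.2091  0.0558] [ 0.952 -0.307  0.007] -0.057 0.053 0.0653
bin 3167 ((602.6376953125, 234.11683654785156), (190.68875122070312, 219.73928833007812), 6.328478813171387) 0.1363
0.122 670 ((603.4554443359375, 234.43429565429688), (185.69520568847656, 218.95761108398438), 5.857490539550781) [0.501 0.121 0.122] [0.706 0.349 0.133]
0.1335 2234 ((602.7908325195312, 232.73587036132812), (190.68875122070312, 216.96041870117188), 6.328478813171387) [0.498 0.121 0.134] [0.707 0.348 0.141]
top pad 116 [0.4638 0.314  0.1543] [0.444 0.298 0.14 ] [0.489 0.331 0.166]
rim 140 [ 0.6075 -0.2462] 0.0547 0.0588 extent mid [ 0.606  -0.2474  0.0608] [0.118 0.113 0.014]
handle 155 [ 0.4927 -0.2084  0.0568] [-0.951  0.31  -0.009] -0.057 0.056 0.0632
bin 3120 ((598.1798706054688, 233.43179321289062), (198.13003540039062, 217.9812469482422), 6.828871250152588) 0.1373
0.122 386 ((601.4293212890625, 235.99588012695312), (182.1583251953125, 213.35684204101562), 8.32888126373291) [0.501 0.122 0.122] [0.706 0.35  0.133]
0.1335 2407 ((598.653564453125, 233.40890502929688), (197.14051818847656, 215.2844696044922), 6.444046497344971) [0.49  0.12  0.134] [0.704 0.35  0.141]
```

```bash
cat >> h.py <<'E'
from scipy.spatial.transform import Rotation as Rn
YB=0.112; BX=np.array([np.cos(YB),np.sin(YB),0]); BY=np.array([-np.sin(YB),np.cos(YB),0]); Z=np.array([0,0,1.])
def quat(z,y):
    z=z/np.linalg.norm(z); y=y-z*(y@z); y/=np.linalg.norm(y)
    q=Rn.from_matrix(np.c_[np.cross(y,z),y,z]).as_quat(); return [q[3],*q[:3]]
def lin(p,*a,**k): return move_l([float(v) for v in p],*a,**k)
def st(m=""):
    s=state(); print(m,"t",round(s["time"],2),np.round(s["ee_pos"],4),"F",np.round(s["ft_force"],1),"gap",round(s["finger_gap"],4)); return s
E
python3 - <<'E'
from h import *
zt=np.cos(.3)*-Z+np.sin(.3)*BX; q=quat(zt,BY)
pad=np.array([.464,.3145,.155])-.004*BX
tip=lambda z: np.array([pad[0],pad[1],z])-.008*zt
close()
move_to(list(tip(.195)),q); st("above")
lin(tip(.150),.1); st()
lin(tip(.110),.08); st()
lin(tip(.071),.08); st("down")
lin(tip(.069),.05); st("down"); hold(.3)
lin(tip(.2),.15); st("up")
gripper_open()
move_to([.45,.0,.3],quat(-Z,np.array([.309,.951,0.])));st()
for n in("scene","top"):
    im=get_image(n); cv2.imwrite(f"pics/{n}1.png",im["frame"]); np.savez(f"{n}1.npz",**{k:np.array(v) for k,v in im.items()})
E
```

```text
above t 2.75 [0.4575 0.3144 0.2029] F [ 1. -0. -0.] gap 0.0002
 t 3.35 [0.4577 0.3147 0.159 ] F [-3.8 -1.9  9.9] gap 0.0002
 t 4.0 [0.4573 0.3138 0.1167] F [-0.3  1.1 -0.1] gap 0.0001
down t 4.63 [0.457  0.3134 0.078 ] F [-2.6 -1.2  1.9] gap 0.0005
down t 4.88 [0.4576 0.3136 0.0768] F [-3.8 -2.6  4.8] gap 0.0005
up t 6.21 [0.4574 0.3136 0.2062] F [-0.3 -0.5 -1.2] gap 0.0003
 t 8.82 [0.4501 0.0006 0.2995] F [-0.4 -0.1 -0.9] gap 0.0878
```

View pics/scene1.png

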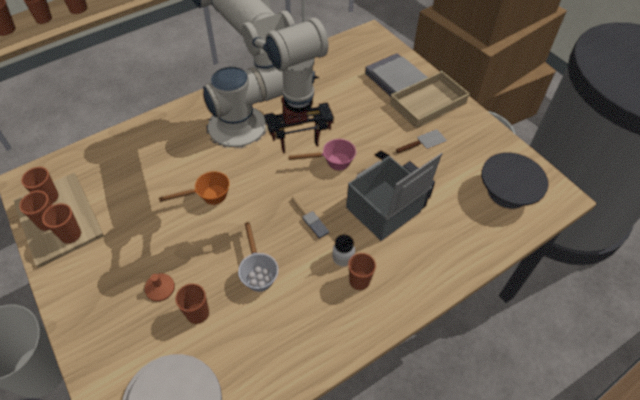

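The lid stands open at (418,180), and the pad is down at (382,156). Next I measure the mouth and check whether the pour poses are reachable.

```bash
cat >> h.py <<'E'
def tool(grip,h,th,s,pitch=0.):
    """TCP pose with grasp point at grip, handle->bowl dir h, tipped th towards d = s*(z x h)."""
    h=h/np.linalg.norm(h); Y=np.cross(Z,h)
    R=Rn.from_rotvec(-s*th*h)   # takes Z towards s*Y
    R0=Rn.from_rotvec(pitch*Y)  
    z=R.apply(R0.apply(-Z)); y=R.apply(Y)
    return np.array(grip)+.011*z, quat(z,y)
E
python3 - <<'E'
from h import *
for n,b in(("scene",(330,140,445,245)),("top",(200,145,290,228))):
    im=dict(np.load(n+"1.npz")); P=cloud(im)[b[1]:b[3],b[0]:b[2]].reshape(-1,3)
    L=(P-[.604,.217,0])@np.c_[BX,BY,Z]
    for lo,hi in((.124,.133),(.1335,.142),(.2,.34),(.06,.09)):
        m=(L[:,2]>lo)&(L[:,2]<hi)&(L[:,0]>-.16); q=L[m]; print(n,lo,m.sum(),np.percentile(q,2,axis=0).round(3),np.percentile(q,98,axis=0).round(3))
    inn=L[(L[:,2]<.05)&(abs(L[:,0])<.1)&(abs(L[:,1])<.11)&(L[:,2]>-.01)];print("in",np.percentile(inn,[2,98],axis=0).round(3))
    # rect of rim
    m=(P[:,2]>.124)&(P[:,2]<.145);print(cv2.minAreaRect((P[m,:2]*1000).astype(np.float32)))
C=np.array([.604,.217,0])
for s in(-1,1):
  for yaw in(0,.3,-.3,-.6):
    h=Rn.from_rotvec(yaw*Z).apply(BX); d=s*np.cross(Z,h)
    for pit in(0,.3,-.3):
      o=[]
      for th in(0,.6,1.2,1.57,1.85):
        p,q=tool(C-.087*h-.035*d+.25*Z,h,th,s,pit); j=inverse_kinematics(list(p),q); o.append(None if j is None else np.round(j,2).tolist())
      print(s,yaw,pit,o if all(v is not None for v in o) else [v is not None for v in o])
E
```

```text
scene 0.124 346 [-0.087 -0.09   0.124] [0.092 0.121 0.133]
scene 0.1335 148 [-0.078 -0.09   0.134] [0.096 0.121 0.142]
scene 0.2 870 [ 0.095 -0.089  0.203] [0.101 0.087 0.303]
scene 0.06 923 [-0.144 -0.228  0.061] [0.089 0.124 0.09 ]
in [[-0.083 -0.108 -0.006]
 [ 0.098  0.093  0.047]]
((606.5806884765625, 235.93630981445312), (189.4165802001953, 218.6077880859375), 5.314842224121094)
top 0.124 348 [-0.089 -0.089  0.125] [0.084 0.125 0.133]
top 0.1335 405 [-0.025 -0.087  0.134] [0.092 0.122 0.142]
top 0.2 638 [ 0.092 -0.085  0.203] [0.099 0.088 0.3  ]
top 0.06 381 [-0.113 -0.089  0.061] [0.086 0.12  0.089]
in [[-0.097 -0.1   -0.004]
 [ 0.085  0.088  0.046]]
((604.509521484375, 235.9920196533203), (184.30035400390625, 216.5139923095703), 5.367892265319824)
-1 0 0 [[0.38, 0.01, 1.3, -0.0, 1.83, -1.3], [0.04, -0.08, 1.49, 0.61, 1.74, -1.54], [-0.18, 0.02, 1.67, 1.16, 1.8, -1.79], [-0.22, 0.16, 1.74, 1.46, 1.88, -1.92], [-0.19, 0.3, 1.77, 1.68, 1.97, -2.01]]
-1 0 0.3 [[0.34, 0.26, 1.06, 0.08, 2.12, -1.31], [0.07, 0.18, 1.24, 0.62, 2.02, -1.52], [-0.11, 0.27, 1.41, 1.11, 2.04, -1.77], [-0.
[... 2807 characters left out ...]
4, 0.18, 1.14, 0.14, 2.09, -1.09], [0.46, 0.46, 0.9, -0.37, 2.36, -1.01], [0.57, 0.73, 0.79, -0.96, 2.58, -1.18], [0.59, 0.85, 0.82, -1.39, 2.64, -1.36], [0.58, 0.92, 0.88, 4.57, 2.67, -1.51]]
1 -0.3 -0.3 [True, True, True, True, False]
1 -0.6 0 [[0.36, -0.02, 1.33, -0.0, 1.83, -0.73], [0.53, 0.41, 0.95, -0.4, 2.27, -0.73], [0.61, 0.77, 0.73, -0.95, 2.59, -1.06], [0.62, 0.91, 0.74, -1.42, 2.68, -1.41], [0.61, 0.96, 0.82, 4.51, 2.68, -1.66]]
1 -0.6 0.3 [True, True, False, False, False]
1 -0.6 -0.3 [[0.5, -0.17, 1.49, -0.25, 1.64, -0.62], [0.65, 0.27, 1.14, -0.6, 2.08, -0.73], [0.71, 0.62, 0.96, -1.04, 2.38, -1.06], [0.72, 0.76, 0.96, -1.38, 2.47, -1.33], [0.72, 0.82, 1.03, 4.64, 2.49, -1.54]]
```

Run:
```python
from h import *
h=np.array([.952,-.308,0]); g=np.array([.607,-.246,.05])-.087*h
at=lambda z:tool([g[0],g[1],z],h,0,1)
p,q=at(.15); move_to(list(p),q); p,q=at(.05); lin(p,.1); st()
close(); st("closed"); p,q=at(.07); lin(p,.04); st("lift"); p,q=at(.13); lin(p,.08); hold(.3); st("lift")
im=get_image("scene"); cv2.imwrite("pics/s2.png",cv2.resize(im["frame"][190:330,180:340],None,fx=4,fy=4)); P=cloud(im)
hsv=cv2.cvtColor(im["frame"],cv2.COLOR_BGR2HSV)
L=P-[.607,-.246,0]; 
m=(np.hypot(L[...,0],L[...,1])<.075)&(P[...,2]>.125)&(hsv[...,1]<80); q=L[m]; 
r=q@h; print(len(q)); 
for lo in np.arange(-.06,.06,.02):
    k=(r>=lo)&(r<lo+.02); print(lo.round(2),k.sum(),np.percentile(q[k,2],97).round(4) if k.any() else "")
```

```text
t 11.17 [ 0.5247 -0.2195  0.04  ] F [-0.5 -0.2 -0.3] gap 0.088
closed t 12.25 [ 0.5242 -0.2192  0.039 ] F [-0.   0.5 -0.2] gap 0.0174
lift t 12.9 [ 0.5241 -0.2192  0.059 ] F [-0.3 -0.8 -3.4] gap 0.0176
lift t 14.1 [ 0.524  -0.2191  0.1185] F [ 0.3 -0.3 -2. ] gap 0.017
2535
-0.06 1725 0.4926
-0.04 171 0.4793
-0.02 46 0.1394
0.0 27 0.1407
0.02 28 0.1401
0.04 52 0.1413
```

View pics/s2.png

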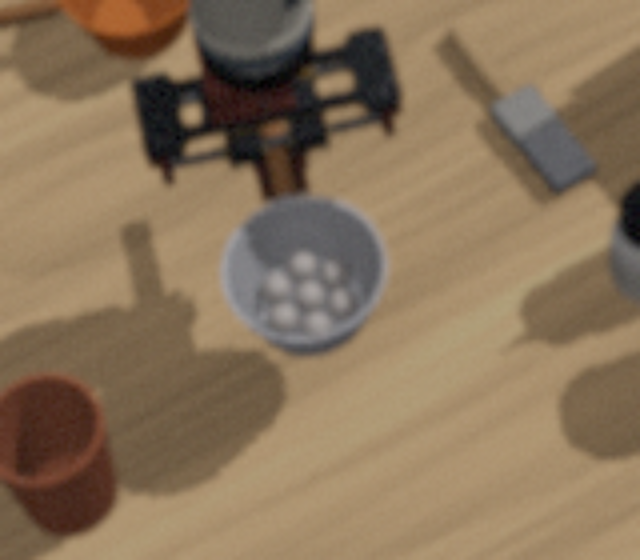

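The dipper is held level with all seven pebbles visible, rim at z = 0.14. Now the carry and pour.

Run:
```python
from h import *
h0=np.array([.952,-.308,0]); g=np.array([.607,-.246,.05])-.087*h0
p,q=tool([g[0],g[1],.25],h0,0,1); lin(p,.12)
C=np.array([.604,.217,0])-.005*BX
G=C-.087*BX+.035*BY+.25*Z     # d=-BY
p,q=tool(G,BX,0,-1); lin(p,.18,orientation=q); st("over")
for th in(.35,.7,1.0,1.2,1.35,1.5,1.65,1.85):
    p,q=tool(G,BX,th,-1); move_to(list(p),q)
    if th in(1.2,1.5): st(th)
hold(.4); st("poured")
for n in("scene","top"):
    im=get_image(n); cv2.imwrite(f"pics/{n}3.png",im["frame"]); np.savez(f"{n}3.npz",**{k:np.array(v) for k,v in im.items()})
a=cv2.imread("pics/scene3.png")[120:250,290:470]; b=cv2.imread("pics/top3.png")[140:270,180:360]
cv2.imwrite("pics/c3.png",cv2.resize(np.hstack([a,b]),(800,288)))
```

```text
over t 18.01 [0.5088 0.241  0.2391] F [-0.4 -0.1 -2.7] gap 0.0174
1.2 t 19.53 [0.5072 0.2522 0.2449] F [ 0.5 -1.3 -1.7] gap 0.0176
1.5 t 20.03 [0.5071 0.253  0.2479] F [ 0.4 -0.2 -3. ] gap 0.0171
poured t 20.96 [0.5075 0.2519 0.2541] F [ 0.6  0.8 -1.6] gap 0.0174
```

View pics/c3.png

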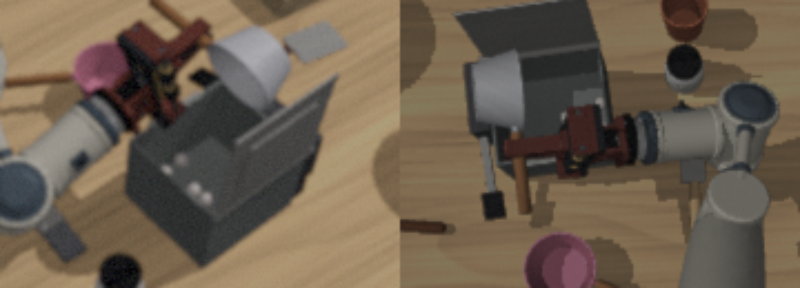

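Several pebbles are visible on the bin floor around (190,180) and the lever is still down. I'll level the dipper, swing it clear over its old place and count.

Run:
```python
from h import *
h0=np.array([.952,-.308,0]); g=np.array([.607,-.246,.05])-.087*h0
C=np.array([.604,.217,0])-.005*BX
G=C-.087*BX+.035*BY+.25*Z
for th in(1.2,.6,0):
    p,q=tool(G,BX,th,-1); move_to(list(p),q)
p,q=tool([g[0],g[1],.25],h0,0,1); lin(p,.2,orientation=q)
p,q=tool([g[0],g[1],.1],h0,0,1); lin(p,.12); hold(.2); st()
for n in("scene","top"):
    im=get_image(n); cv2.imwrite(f"pics/{n}4.png",im["frame"]); np.savez(f"{n}4.npz",**{k:np.array(v) for k,v in im.items()})
    P=cloud(im); hsv=cv2.cvtColor(im["frame"],cv2.COLOR_BGR2HSV)
    L=P-[.607,-.246,0]; r=np.hypot(L[...,0],L[...,1]); m=(r<.068)&(P[...,2]>.1)&(P[...,2]<.13)&(hsv[...,1]<90); q=P[m]; 
    A=np.c_[L[m][:,:2]@np.c_[h0,np.cross(Z,h0)],np.ones(m.sum())]; k=q[:,2]>np.percentile(q[:,2],50)
    print(n,m.sum(),np.linalg.lstsq(A[k],q[k,2],rcond=None)[0].round(3))
a=cv2.imread("pics/scene4.png"); b=cv2.imread("pics/top4.png")
f=lambda x:cv2.resize(x,(400,280))
cv2.imwrite("pics/c4.png",np.vstack([np.hstack([f(a[150:227,340:450]),f(b[150:227,200:310])]),np.hstack([f(a[220:304,200:320]),f(b[150:234,320:440])])]))
```

```text
t 26.9 [ 0.5245 -0.2193  0.0897] F [-0.8 -0.4 -1.8] gap 0.0172Traceback (most recent call last):
  File "<stdin>", line 13, in <module>
ValueError: matmul: Input operand 1 has a mismatch in its core dimension 0, with gufunc signature (n?,k),(k,m?)->(n?,m?) (size 3 is different from 2)
```

Run:
```python
from h import *
h0=np.array([.952,-.308,0]); B=np.c_[h0,np.cross(Z,h0)]
for n in("scene","top"):
    im=get_image(n); cv2.imwrite(f"pics/{n}4.png",im["frame"])
    P=cloud(im); hsv=cv2.cvtColor(im["frame"],cv2.COLOR_BGR2HSV)
    L=P-[.607,-.246,0]; r=np.hypot(L[...,0],L[...,1]); m=(r<.066)&(r>.045)&(P[...,2]>.095)&(P[...,2]<.125)&(hsv[...,1]<90); a=L[m]@B; z=P[m][:,2]
    for i in range(2): print(n,m.sum(),["+" if s>0 else "-" for s in(1,-1)],[np.percentile(z[s*a[:,i]>.03],90).round(4) if (s*a[:,i]>.03).sum()>3 else None for s in(1,-1)])
a=cv2.imread("pics/scene4.png"); b=cv2.imread("pics/top4.png")
f=lambda x:cv2.resize(x,(400,280))
cv2.imwrite("pics/c4.png",np.vstack([np.hstack([f(a[150:227,340:450]),f(b[150:227,200:310])]),np.hstack([f(a[220:304,200:320]),f(b[150:234,320:440])])]))
```

```text
scene 351 ['+', '-'] [np.float64(0.1117), np.float64(0.1101)]
scene 351 ['+', '-'] [np.float64(0.1107), np.float64(0.1113)]
top 34 ['+', '-'] [np.float64(0.1088), None]
top 34 ['+', '-'] [np.float64(0.1123), None]
```

View pics/c4.png

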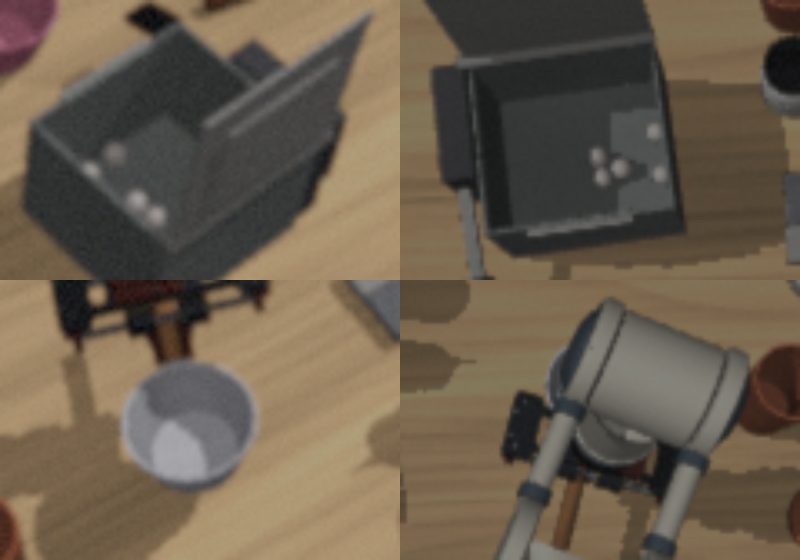

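The bowl is empty and level. The top view shows five pebbles in the bin and the scene view four, so I'll merge them in bin coordinates and check the bench for strays.

Run:
```python
from h import *
for n,b in(("scene",(325,130,450,245)),("top",(190,140,300,240))):
    im=get_image(n); P=cloud(im); f=im["frame"]; hsv=cv2.cvtColor(f,cv2.COLOR_BGR2HSV)
    L=(P-[.604,.217,0])@np.c_[BX,BY,Z]
    ins=(abs(L[...,0])<.1)&(abs(L[...,1])<.1)&(L[...,2]<.12)
    g=hsv[...,2].astype(int); bg=cv2.medianBlur(hsv[...,2],15).astype(int)
    m=((g-bg>25)&(hsv[...,1]<70)).astype(np.uint8)
    c,l,s,ce=cv2.connectedComponentsWithStats(m)
    for i in range(1,c):
        k=l==i; 
        if s[i,4]<5: continue
        med=np.nanmedian(L[k],0)
        x,y=ce[i]
        w=np.nanmedian(P[k],0)
        if w[2]<.2 and .2<w[0]<.95 and abs(w[1])<.75 and s[i,4]<80: print(n,ce[i].round(),s[i,4],"bin",med.round(3),"world",w.round(3), "IN" if ins[k].mean()>.5 else "")
```

```text
scene [379. 162.] 18 bin [-0.086  0.05   0.127] world [0.514 0.258 0.127] 
scene [400. 165.] 6 bin [-0.065  0.139  0.062] world [0.524 0.348 0.062] 
scene [357. 190.] 7 bin [-0.051 -0.082  0.124] world [0.562 0.13  0.124] 
scene [371. 191.] 20 bin [-0.067  0.01   0.021] world [0.536 0.219 0.021] IN
scene [364. 196.] 22 bin [-0.063 -0.019  0.025] world [0.543 0.189 0.025] IN
scene [380. 207.] 65 bin [-0.007 -0.011  0.02 ] world [0.598 0.206 0.02 ] IN
scene [250. 264.] 11 bin [-0.081 -0.465  0.056] world [ 0.576 -0.254  0.056] 
scene [238. 270.] 10 bin [-0.111 -0.495  0.003] world [ 0.549 -0.288  0.003] 
scene [260. 276.] 10 bin [-0.032 -0.467  0.056] world [ 0.625 -0.25   0.056] 
scene [248. 277.] 5 bin [-0.024 -0.506  0.108] world [ 0.636 -0.288  0.108] 
top [219. 167.] 24 bin [0.086 0.085 0.138] world [0.68  0.311 0.138] 
top [303. 176.] 5 bin [ 0.029 -0.201  0.063] world [0.656 0.021 0.063] 
top [220. 182.] 6 bin [0.032 0.089 0.13 ] world [0.626 0.309 0.13 ] 
top [364. 184.] 11 bin [-0.04  -0.407  0.108] world [ 0.61  -0.194  0.108] 
top [269. 186.] 11 bin [ 0.024 -0.07   0.022] world [0.635 0.15  0.022] IN
top [254. 195.] 32 bin [-0.003 -0.01   0.023] world [0.602 0.207 0.023] IN
top [260. 196.] 13 bin [-0.008 -0.031  0.023] world [0.598 0.185 0.023] IN
top [271. 198.] 12 bin [-0.023 -0.071  0.025] world [0.589 0.144 0.025] IN
top [222. 204.] 11 bin [-0.041  0.09   0.128] world [0.553 0.302 0.128]
```

In the bin: five pebbles from the top view, plus two by the front wall (x' ≈ −0.065) seen only in the scene view. That makes seven, with no strays. Next I set the dipper down.

Run:
```python
from h import *
h0=np.array([.952,-.308,0]); g=np.array([.607,-.246,.05])-.087*h0
at=lambda z:tool([g[0],g[1],z],h0,0,1)[0]
lin(at(.06),.08); lin(at(.051),.03); s=st("low"); 
gripper_open(); st("open"); lin(at(.16),.1)
lin([.42,-.05,.32],.2); hold(.5); st("clear")
for n in("scene","top"):
    im=get_image(n); cv2.imwrite(f"pics/{n}5.png",im["frame"])
    P=cloud(im); hsv=cv2.cvtColor(im["frame"],cv2.COLOR_BGR2HSV); B=np.c_[h0,np.cross(Z,h0)]
    L=P-[.607,-.246,0]; r=np.hypot(L[...,0],L[...,1]); m=(r<.066)&(r>.045)&(P[...,2]>.045)&(P[...,2]<.075)&(hsv[...,1]<90); a=L[m]@B; z=P[m][:,2]
    print(n,[np.percentile(z[s*a[:,i]>.03],90).round(4) if (s*a[:,i]>.03).sum()>3 else None for i in(0,1) for s in(1,-1)])
    M=(P[...,2]>.06)&(P[...,2]<.09)&(hsv[...,2]<70)&(np.hypot(P[...,0]-.459,P[...,1]-.3145)<.04); print("pad",M.sum(),np.median(P[M],0).round(3))
```

```text
low t 28.25 [ 0.5242 -0.2192  0.04  ] F [ 0.8  0.1 -1.2] gap 0.0172
open t 29.41 [ 0.5242 -0.2192  0.04  ] F [ 0.6  0.2 -0. ] gap 0.0876
clear t 32.61 [ 0.42   -0.0501  0.32  ] F [ 0.2 -0.6  0.7] gap 0.0878
scene [np.float64(0.0635), np.float64(0.06), np.float64(0.0611), np.float64(0.0632)]
pad 68 [0.463 0.315 0.076]
top [np.float64(0.0629), np.float64(0.0621), np.float64(0.063), np.float64(0.0627)]
pad 117 [0.461 0.314 0.076]
```

View pics/scene5.png

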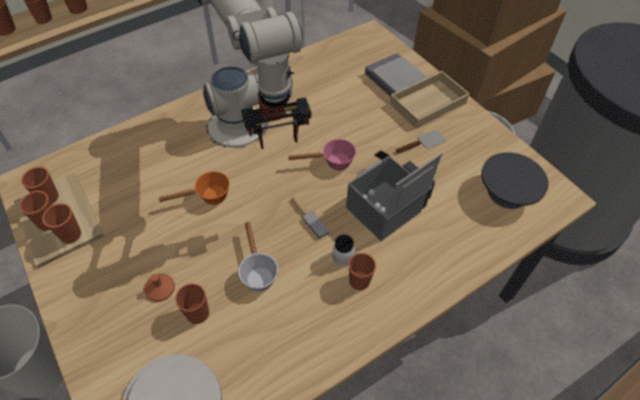

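The empty dipper stands at (258,272), the lid is open at (418,180), and the bystanders look where they were.

```bash
python3 -c "
from bench import *
job_done()"
```

```text
the job is handed in; nothing more can be done
```

The job is done and handed in at about 33 s of the 72 s allowed. I pressed the lever into its detent, poured the pebbles into the bin, and stood the empty dipper back upright in its old place.

Last checks:
- **Lever:** the pad measured 76 mm above the bench in both views, against about 75 mm expected in the detent, and the lid was standing open.
- **Pebbles:** I counted seven in the bin by combining the two cameras. The top view showed five, two of them merged into one blob. The other two, by the front wall, showed only in the scene view. There were no strays on the bench, and the bowl was empty.
- **Dipper:** the rim measured 60–63.5 mm all round, so it stands level and on the bench. It is released, with the gripper well clear.
- **Bystanders:** they looked unmoved in the last picture; I did not measure their positions.

No check failed. The one disagreement was small: my first rectangle fits put the bin at 190 mm deep instead of 170 mm. Measured again with the lid open, the rim fitted the stated size.

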